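# Put the bench tools away in their fitted trays

### The arm

A 6-joint arm with a two-finger parallel gripper is mounted at the origin on a cart in front of the work surface, level with it; the furniture and walls round the work are solid. World frame = base frame: x ahead of the robot, y to its left, z up, the work surface at z = 0. Lengths are in m, angles in rad, forces in N, time in s.
With the tool pointing down it reaches from about 0.3 to 0.875 m from the base axis. Payload 6.4 kg.
Tool frame: the origin (TCP) lies at the centre of the arm's flange, where the gripper is bolted on; the fingertips stand 166 mm ahead of it and the grasp point (between the pads) lies 147 mm ahead of it (grasp_offset is the z of the grasp point in the tool frame, in m); z points along the fingers, y is the line along which they close (so a half turn about z gives the same grasp; the last joint's range is limited). The gripper opens to 88 mm and grips with 3 to 60 N. Pads are 18 mm wide; open, the fingers measure 123 mm over their backs; the gripper's body (75 mm by 187 mm) begins 45 mm behind the grasp point.
Start: joints at [1.025, 0.181, 1.607, -0, 1.354, -0.206], TCP at [0.192, 0.542, 0.405] pointing down, gripper open.
Joint ranges: [-2.99, 2.99], [-0.89, 2.07], [0.3, 2.58], [-1.14, 4.28], [0, 2.63], [-3.12, 3.12]. Speed limits (rad/s): [2.57, 2.57, 3.01, 3.14, 3.14, 3.14].

### API

Orientations are given as a 3x3 rotation matrix whose columns are the frame's x, y, z axes.
In Python, from plant import state, camera, job_done, grasp_offset gives the robot as it stands.
- The arm moves only by the tool jog_arm, never from a script. Its argument "increments" is a list of rows, each a list of 3 entries, a list of its own where there are three numbers: the finger opening in m, from 0 to 0.0881, then the shift along the world's x, y, z in m, then the turn about the world's z in rad. In form: [[claw, [dx, dy, dz], yaw], ...]. A call has 1 to 12 rows; each row is the pose to reach, as a shift and turn from the pose commanded when the call began; what a row does not reach only later rows make up. A row lasts 1/10 s, in which the tool goes at most 50 mm and 8.59 degrees, less where a joint would pass 70% of its speed; a pose out of reach is approached as far as the arm can. A call with a gripper value outside its range is refused whole. The fingers move at their own pace and stop on an object; the grip force is fixed at half the most. Time passes only in rows, so rows that repeat a pose let the fingers close. It gives the time, the measured TCP pose, the force, the opening and the grip force at its end, in the units of the state.
- state(): the state, without advancing time (a new reading comes with each control period).
- camera(name): name is "scene" or "top" or "wrist"; returns a dict with "image" (420x560x3 uint8, red, green, blue), "vertical_fov" (degrees; the focal length in pixels is half the picture's height over the tangent of half this angle, whatever the lens; pixels are square), "cx", "cy" (the principal point, pixels), "R" (3x3) and "t" (3): a world point X has camera coordinates R X + t. Camera axes: x right, y down, z forward; pixel columns grow to the right and rows downward; lengths in m; the calibration is good to about 2 mm. A picture is of the moment at which its call begins. There is no depth.
- job_done(): hands the job in; it is judged then, once.
The state is a dict: "time": time; "joint_pos": joint angles; "qd": joint speeds; "tau": joint torques, N m; "tool_pos": TCP position; "orientation": TCP orientation; "ft_force": force on the tool from outside, world axes, zero at the start; "wrist_torque": the same for the moment, N m; "finger_gap": finger opening in m; "gripper_force": force on a finger pad.
Only numpy, scipy, OpenCV 4.12 (cv2) and the standard library are available. Lean on these libraries where they do the work, as an engineer would, in place of code of your own. Each camera call takes 0.05 s, during which the arm holds its last target. There are 200 camera calls.

### The job

Put the whetstone, the folding rule, the lump of beeswax and the thread spool away, each flat on the floor of the tray whose recess matches its shape and size: lengthwise for the oblong ones, the spool standing upright. Leave the white-lidded paste jar standing where it is.

Things in the scene. Friction and masses are not known exactly. Their poses are not given: they have to be found in the camera images.
- whetstone: Grey sharpening stone set on a dark brown wooden block, 30 mm high in all. Block 58 x 165 mm (x by y), 16 mm high; stone 42 x 140 mm, centred on it, from 16 to 30 mm height. The largest of the four. Origin: centre of the underside; z up, y along its length. At mid-length grip across x, either the 42 mm stone or the 58 mm block.
- folding_rule: Folded yellow folding rule, a slim stick 16 x 118 x 14 mm lying on the table. Origin: centre of the underside; z up, y along its length. Grip across x at mid-length.
- beeswax: Small rounded oblong lump of yellow-brown beeswax, 37 x 53 x 24 mm. Origin: centre of the underside; z up, y along its longer side. Grip across x.
- thread_spool: Wooden spool wound with plain beige thread, standing upright, 46 mm across the round end flanges, 60 mm high; solid for gripping, can be gripped round from any side. Origin: centre of the underside; z up its axis. The dark spool and the red spool standing far at the back are not meant.
- paste_jar: Plastic paste jar with a white lid, 69 mm across, 73 mm high, standing loose among the things: to be left alone. Origin: centre of the underside; z up.
- tray_wide: Fixed open wooden holding tray with a grey felt floor, recess oblong and wide, for the whetstone, 74 x 181 mm inside (x by y), 8 mm larger than its thing on every side. Walls 5 mm thick, 12 mm high over the table, floor 4 mm thick. The two long walls (those at +x and -x) are cut away down to the floor for 70 mm at mid-length, as finger gaps. Origin: centre of the underside, on the table; z up, y along the long side.
- tray_slim: Fixed open wooden holding tray with a grey felt floor, recess long and slim, for the folding rule, 32 x 134 mm inside (x by y), 8 mm larger than its thing on every side. Walls 5 mm thick, 12 mm high over the table, floor 4 mm thick. The two long walls (those at +x and -x) are cut away down to the floor for 60 mm at mid-length, as finger gaps. Origin: centre of the underside, on the table; z up, y along the long side.
- tray_short: Fixed open wooden holding tray with a grey felt floor, recess short and oblong, for the beeswax, 53 x 69 mm inside (x by y), 8 mm larger than its thing on every side. Walls 5 mm thick, 12 mm high over the table, floor 4 mm thick. The two long walls (those at +x and -x) are cut away down to the floor for 40 mm at mid-length, as finger gaps. Origin: centre of the underside, on the table; z up, y along the long side.
- tray_round: Fixed wooden square block 80 x 80 mm, 12 mm high, with a round recess 62 mm across with a grey felt floor 4 mm above the table, for the thread spool (8 mm of room all round). Origin: centre of the underside; z up.
There are look-alikes about, which are no part of the job. There is more than one size of the thread_spool; the one meant has the size given above.

How it is judged:
At the end, for the whole second after the job is handed in: Each of the four things rests, released, on the floor of its own tray: centre within 12 mm of the tray's centre, origin 1 to 8 mm above the tray's underside, level within 0.08 rad (spool upright); whetstone, rule and beeswax lengthwise within 0.35 rad, either way round (horizontal distance between whetstone and tray_wide below 0.012 m and z of whetstone in the frame of tray_wide between 0.001 and 0.008 m and angle between each of whetstone, folding_rule, beeswax, thread_spool's own z axis and vertical below 0.08 rad and linear speed of each of whetstone, folding_rule, beeswax, thread_spool below 0.02 m/s and angular speed of each of whetstone, folding_rule, beeswax, thread_spool below 0.2 rad/s and angle between the y axis of whetstone and the y axis of tray_wide, either way round below 0.35 rad and horizontal distance between folding_rule and tray_slim below 0.012 m and z of folding_rule in the frame of tray_slim between 0.001 and 0.008 m and angle between the y axis of folding_rule and the y axis of tray_slim, either way round below 0.35 rad and horizontal distance between beeswax and tray_short below 0.012 m and z of beeswax in the frame of tray_short between 0.001 and 0.008 m and angle between the y axis of beeswax and the y axis of tray_short, either way round below 0.35 rad and horizontal distance between thread_spool and tray_round below 0.012 m and z of thread_spool in the frame of tray_round between 0.001 and 0.008 m); the robot touches nothing.
It fails at once if the paste jar was shifted more than 25 mm or tipped (distance of paste_jar from where it was at the start of the episode above 0.025 m or angle between paste_jar's own z axis and vertical above 0.3 rad).
It also fails if it takes over 93 s, if anything falls off the work surface, if the arm or the gripper's body presses on something with over 40 N, if the wrist force passes 120 N, or if a joint passes its speed limit or range.

## Working session

There is one attempt and no reset: what is moved stays moved. The work goes in short steps, Python scripts to look and compute and a tool call to move; the robot and the scene stay as the last step left them, time stands still between calls to the robot, and variables do not carry over. Pictures are saved under pics/ and viewed, at most 14 in all, crops included, and the job is handed in when it is done.

Besides the shell and the picture viewer there is one more tool, called as name(argument=value, ...), one argument or row to a line, values as JSON. jog_arm: Moves the arm, as the interface text tells. Its arguments: {"type":"object","properties":{"increments":{"type":"array","items":{"type":"array"}}},"required":["increments"]}

```bash
mkdir -p pics; ls
cat > h.py <<'E'
import numpy as np, cv2
from plant import state, camera, job_done, grasp_offset
def snap(n,f):
    c=camera(n); cv2.imwrite(f'pics/{f}.png',cv2.cvtColor(c['image'],cv2.COLOR_RGB2BGR)); 
    import pickle; pickle.dump(c,open(f'pics/{f}.pkl','wb')); return c
def load(f):
    import pickle; return pickle.load(open(f'pics/{f}.pkl','rb'))
def ray(c,u,v,z=0.):
    f=c['image'].shape[0]/2/np.tan(np.radians(c['vertical_fov'])/2)
    R=np.array(c['R']);t=np.array(c['t'])
    d=R.T@np.array([(u-c['cx'])/f,(v-c['cy'])/f,1]); o=-R.T@t
    return o+d*(z-o[2])/d[2]
def proj(c,X):
    f=c['image'].shape[0]/2/np.tan(np.radians(c['vertical_fov'])/2)
    p=np.array(c['R'])@np.array(X)+np.array(c['t']); return np.array([c['cx']+f*p[0]/p[2],c['cy']+f*p[1]/p[2]])
E
python3 - <<'E'
from h import *
for n in ['scene','top','wrist']:
    c=snap(n,n+'0'); print(n,c['vertical_fov'],c['cx'],c['cy'],-np.array(c['R']).T@np.array(c['t']),np.array(c['R'])[2])
print(state())
E
```

```text
pics
scene 51.87553656700288 277.837755446119 215.73846199672914 [-0.12291373 -0.52881051  0.67898212] [ 0.60379302  0.48750792 -0.63069011]
top 46.77167948327832 275.94302625406425 211.85773687530937 [ 0.20530072 -0.02739646  1.41680261] [ 0.20390803 -0.01986475 -0.97878849]
wrist 64.54222642682164 277.83050377215017 206.06022481358733 [0.12683949 0.56436054 0.38335779] [ 0.25069989 -0.08919112 -0.96394736]
{'time': 0.15, 'joint_pos': array([ 1.02469934e+00,  1.81374350e-01,  1.60773504e+00, -1.59937097e-05,
        1.35380524e+00, -2.06281667e-01]), 'qd': array([-0.00034283, -0.00219262, -0.00218116,  0.00065662,  0.0006775 ,
       -0.00114002]), 'tau': array([ 4.24142472e-04, -4.34232938e+01, -3.42177629e+01,  7.00597605e-02,
        3.56891938e-02, -1.10628557e-04]), 'tool_pos': array([0.19153548, 0.54197123, 0.40403564]), 'orientation': array([[-9.42817303e-01,  3.33309286e-01, -6.73232522e-04],
       [ 3.33309868e-01,  9.42816651e-01, -1.13782285e-03],
       [ 2.55487911e-04, -1.29715411e-03, -9.99999126e-01]]), 'ft_force': array([-0.79092008, -0.33624665, -0.36895181]), 'wrist_torque': array([-0.00469873, -0.03882348, -0.00666383]), 'gripper_force': 0.0, 'finger_gap': 0.08802675110477619}
```

View pics/top0.png

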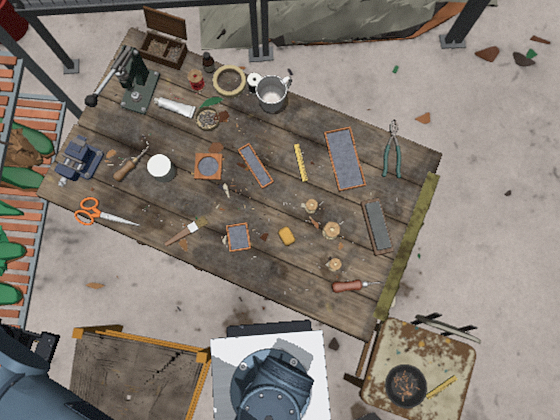

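View pics/scene0.png

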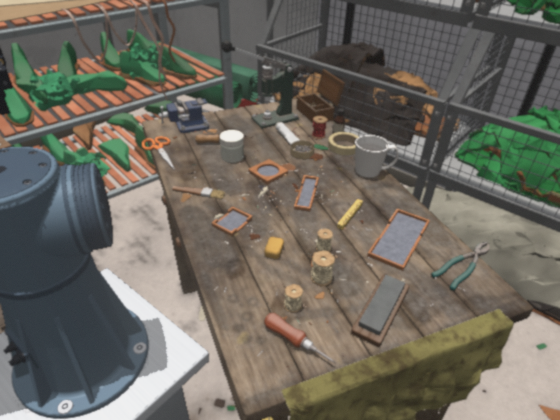

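The top view shows the whetstone at (376,226), the rule at (300,162) with a second rule on the chair at (441,386), and the beeswax at (287,236). The trays are wide (346,158), slim (256,165), short (238,236) and round (208,165). The paste jar is at (159,168).

What could be mistaken for the spool, by top-view pixel: beige spools at (311,205), (332,230) and (334,265), plus the dark one at (208,62) and the red one at (196,80). I'll size the three beige ones in a close crop.

Run:
```python
from h import *
t=load('top0');s=load('scene0')
a=cv2.resize(t['image'][185:285,270:400],None,fx=3,fy=3,interpolation=cv2.INTER_CUBIC)
b=cv2.resize(s['image'][220:320,260:390],None,fx=3,fy=3,interpolation=cv2.INTER_CUBIC)
cv2.imwrite('pics/c1.png',cv2.cvtColor(np.hstack([a,b]),cv2.COLOR_RGB2BGR))
for n,p in dict(whet=(376,226,.03),rule=(300,162,.014),wax=(287,236,.024),s1=(311,205,.04),s2=(332,230,.06),s3=(334,265,.05),wide=(346,158,0),slim=(256,165,0),short=(238,236,0),rnd=(208,165,0),jar=(159,168,.073)).items(): print(n,ray(t,*p).round(3))
print('px/m',1/np.linalg.norm(ray(t,331,230,.05)-ray(t,332,230,.05)))
```

```text
whet [ 0.431 -0.342  0.03 ]
rule [ 0.645 -0.14   0.014]
wax [ 0.422 -0.082  0.024]
s1 [ 0.505 -0.158  0.04 ]
s2 [ 0.424 -0.209  0.06 ]
s3 [ 0.325 -0.206  0.05 ]
wide [ 0.652 -0.282 -0.   ]
slim [ 0.65  -0.007  0.   ]
short [0.436 0.061 0.   ]
rnd [0.661 0.139 0.   ]
jar [0.639 0.271 0.073]
px/m 350.1150173210649
```

View pics/c1.png

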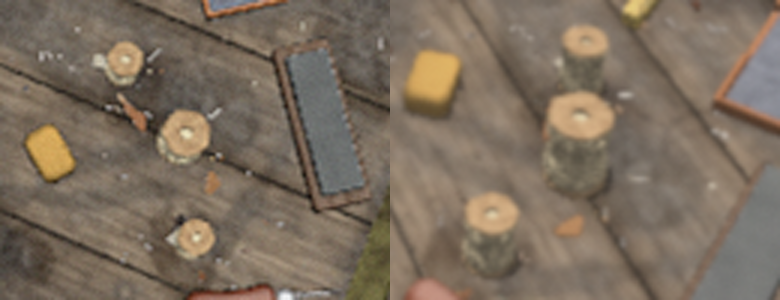

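Top diameters in the crop: the spool at (332,230) is about 17 px, or 48 mm. The other two are about 12 px, or 34 mm. So (332,230) is the 46 mm spool. I'll do a coarse measurement of everything from the top view.

```bash
cat >> h.py <<'E'
def rect(c,mask,z,near=None,amin=30):
    cs,_=cv2.findContours(mask.astype(np.uint8),cv2.RETR_EXTERNAL,cv2.CHAIN_APPROX_NONE)
    out=[]
    for k in cs:
        if cv2.contourArea(k)<amin: continue
        P=np.array([ray(c,*q[0],z)[:2] for q in k],np.float32)
        (x,y),(w,h),a=cv2.minAreaRect(P*1000)
        b=cv2.boxPoints(((x,y),(w,h),a)); e=[b[1]-b[0],b[2]-b[1]]; l=max(e,key=np.linalg.norm)
        ang=np.arctan2(l[1],l[0]); ang=(ang+np.pi/2)%np.pi-np.pi/2
        out.append((round(x/1000,4),round(y/1000,4),round(min(w,h)),round(max(w,h)),round(float(ang),3),k[:,0].mean(0).round().tolist()))
    return out
def hsv(c): return cv2.cvtColor(c['image'],cv2.COLOR_RGB2HSV)
E
python3 - <<'E'
from h import *
t=load('top0');H=hsv(t);h,s,v=[H[...,i].astype(int) for i in range(3)]
for p in [(376,226),(300,162),(287,236),(332,228),(346,158),(331,158),(238,247),(366,226)]: print(p,H[p[1],p[0]])
roi=np.zeros(h.shape,bool);roi[110:290,150:410]=1
for n,m,z in [('orange',(h<14)&(s>120)&(v>90),.012),('yellow',(h>=17)&(h<32)&(s>130)&(v>120),.02)]:
    print(n); [print(r) for r in rect(t,m&roi,z)]
E
```

```text
(376, 226) [ 90  14 113]
(300, 162) [ 22 123 231]
(287, 236) [ 18 150 213]
(332, 228) [ 22  58 207]
(346, 158) [123  24 128]
(331, 158) [ 12 152 191]
(238, 247) [111  37 144]
(366, 226) [21 50 81]
orange
(0.4487, 0.0621, 47, 64, -1.445, [236.0, 229.0])
(0.6462, -0.0046, 43, 145, 0.488, [257.0, 163.0])
(0.671, 0.1354, 80, 115, -0.117, [210.0, 162.0])
(0.6486, -0.2747, 85, 192, 0.141, [344.0, 159.0])
yellow
(0.4244, -0.0802, 34, 50, 0.39, [286.0, 236.0])
```

jog_arm(
  increments=[
    [0.088,[0.3,-0.7,0.05],0.4],
    [0.088,[0.3,-0.7,0.05],0.4],
    [0.088,[0.3,-0.7,0.05],0.4],
    [0.088,[0.3,-0.7,0.05],0.4],
    [0.088,[0.3,-0.7,0.05],0.4],
    [0.088,[0.3,-0.7,0.05],0.4],
    [0.088,[0.3,-0.7,0.05],0.4],
    [0.088,[0.3,-0.7,0.05],0.4],
    [0.088,[0.3,-0.7,0.05],0.4],
    [0.088,[0.3,-0.7,0.05],0.4],
    [0.088,[0.3,-0.7,0.05],0.4],
    [0.088,[0.3,-0.7,0.05],0.4],
  ],
)

```text
time: 1.35
tool_pos: [0.4259, -0.006, 0.444]
orientation: [[-0.998, -0.06, 0.001], [-0.06, 0.998, -0.0], [-0.001, -0.0, -1.0]]
ft_force: [0.2, -1.1, -0.0]
finger_gap: 0.088
gripper_force: 0.0
```

jog_arm(
  increments=[
    [0.088,[0.06,-0.15,0.01],0.0],
    [0.088,[0.06,-0.15,0.01],0.0],
    [0.088,[0.06,-0.15,0.01],0.0],
    [0.088,[0.06,-0.15,0.01],0.0],
    [0.088,[0.06,-0.15,0.01],0.0],
    [0.088,[0.06,-0.15,0.01],0.0],
  ],
)

```text
time: 1.95
tool_pos: [0.4853, -0.153, 0.4532]
orientation: [[-0.998, -0.06, -0.001], [-0.06, 0.998, 0.001], [0.001, 0.001, -1.0]]
ft_force: [-0.4, 0.3, 0.4]
finger_gap: 0.0882
gripper_force: 0.0
```

Run:
```python
from h import *
c=snap('wrist','w1'); st=state(); print(st['tool_pos'],st['orientation'][:,1])
```

```text
[ 0.48527226 -0.15244019  0.45335909] [-0.06128581  0.99811973  0.00103043]
```

View pics/w1.png

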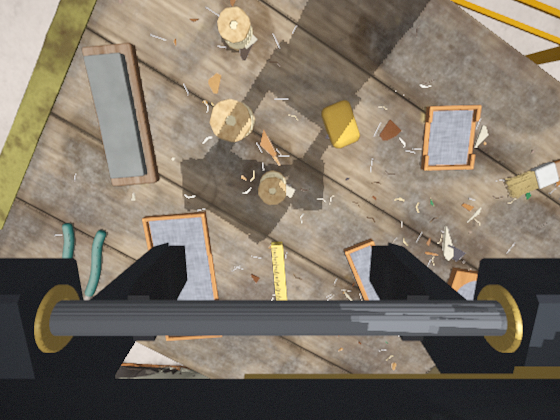

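Wrist view: whetstone at (120,115), large spool top at (232,120), beeswax at (341,124), short tray at (451,137). I'll move on a bit to see the rest.

jog_arm(
  increments=[
    [0.088,[0.19,0.1,0.0],0.0],
    [0.088,[0.19,0.1,0.0],0.0],
    [0.088,[0.19,0.1,0.0],0.0],
    [0.088,[0.19,0.1,0.0],0.0],
    [0.088,[0.19,0.1,0.0],0.0],
    [0.088,[0.19,0.1,0.0],0.0],
    [0.088,[0.19,0.1,0.0],0.0],
  ],
)

```text
time: 2.7
tool_pos: [0.675, -0.0522, 0.4536]
orientation: [[-0.998, -0.062, -0.001], [-0.062, 0.998, -0.0], [0.001, 0.0, -1.0]]
ft_force: [-0.2, 0.7, -0.1]
finger_gap: 0.0881
gripper_force: 0.0
```

Run:
```python
from h import *
c=snap('wrist','w2'); st=state(); print(st['tool_pos'],st['orientation'][:,1])
```

```text
[ 0.67474461 -0.05298347  0.45398697] [-6.13021550e-02  9.98119246e-01 -1.25721725e-04]
```

View pics/w2.png

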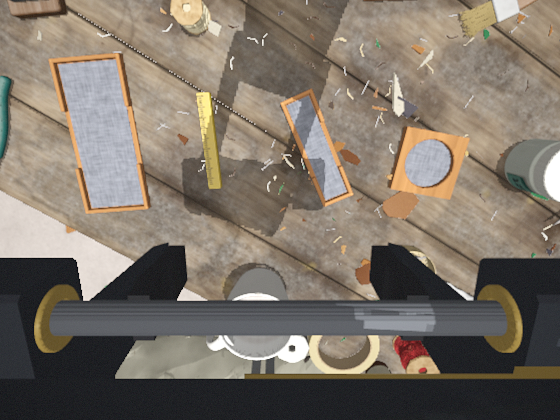

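Second view: wide tray at (100,133), rule at (208,140), slim tray at (317,147), round tray at (429,162), with the jar at (540,170).

Run:
```python
from h import *
def go(f,n,cond,z,box,amin=100,close=5):
    c=load(f);H=hsv(c);h,s,v=[H[...,i].astype(int) for i in range(3)]
    m=cond(h,s,v); r=np.zeros(m.shape,bool); r[box[1]:box[3],box[0]:box[2]]=1
    m=cv2.morphologyEx((m&r).astype(np.uint8),cv2.MORPH_OPEN,np.ones((2,2)))
    m=cv2.morphologyEx(m,cv2.MORPH_CLOSE,np.ones((close,close)))
    print(n); [print('  ',q) for q in rect(c,m,z,amin=amin)]
H=hsv(load('w1'));
for p in [(115,110),(150,160),(341,118),(345,135),(232,120),(428,140)]: print(p,H[p[1],p[0]])
H=hsv(load('w2'));
for p in [(206,120),(212,170),(100,130),(300,120),(429,160),(100,56),(405,140)]: print(p,H[p[1],p[0]])
org=lambda h,s,v:(h<16)&(s>110)&(v>90)
felt=lambda h,s,v:(h>105)&(h<135)&(s>20)&(v>60)
yel=lambda h,s,v:(h>=16)&(h<32)&(s>120)&(v>90)
go('w2','wide o',org,.012,(35,40,165,220)); go('w2','wide f',felt,.004,(35,40,165,220),1000)
go('w2','slim o',org,.012,(270,75,365,215)); go('w2','slim f',felt,.004,(270,75,365,215),500)
go('w2','round o',org,.012,(380,115,480,205)); go('w2','round f',felt,.004,(380,115,480,205),500)
go('w1','short o',org,.012,(410,95,490,175)); go('w1','short f',felt,.004,(410,95,490,175),500)
go('w2','rule',yel,.014,(190,80,230,200)); go('w1','wax',yel,.015,(310,90,370,160))
go('w1','stone',lambda h,s,v:(s<38)&(v>70)&(h>60),.03,(70,35,170,195),1000)
go('w1','block',lambda h,s,v:(h<16)&(s>70)&(v<150),.016,(70,35,170,195),200)
go('w1','spool',lambda h,s,v:(h>8)&(h<28)&(s>75)&(v>120),.06,(200,90,260,150),200)
```

```text
(115, 110) [ 70   5 167]
(150, 160) [ 14  77 176]
(341, 118) [ 21 160 180]
(345, 135) [ 23 147 253]
(232, 120) [ 23  52 186]
(428, 140) [ 14 141 192]
(206, 120) [ 26 101 255]
(212, 170) [ 24 131 191]
(100, 130) [111  16 201]
(300, 120) [115  21 135]
(429, 160) [114  19 189]
(100, 56) [ 16 136 221]
(405, 140) [ 16 130 241]
wide o
   (0.6831, -0.2661, 88, 121, 0.14, [121.0, 182.0])
   (0.5988, -0.278, 87, 88, 0.149, [88.0, 81.0])
wide f
slim o
   (0.649, 0.0322, 15, 43, 0.845, [345.0, 153.0])
   (0.6628, 0.0001, 42, 110, 0.574, [316.0, 173.0])
   (0.5883, -0.0172, 22, 39, 1.089, [310.0, 101.0])
slim f
round o
   (0.7015, 0.1119, 19, 46, -1.509, [402.0, 200.0])
   (0.6587, 0.1606, 45, 82, -0.29, [448.0, 167.0])
   (0.6507, 0.1049, 17, 79, -0.116, [401.0, 156.0])
round f
short o
short f
rule
   (0.6466, -0.1376, 18, 116, 0.135, [213.0, 144.0])
wax
   (0.4252, -0.0782, 37, 53, 0.446, [341.0, 125.0])
stone
block
   (0.4294, -0.3153, 6, 160, 0.146, [145.0, 113.0])
spool
   (0.4274, -0.2094, 45, 49, -1.411, [229.0, 119.0])
```

Run:
```python
from h import *
def go(f,n,cond,z,box,amin=400,close=7):
    c=load(f);H=hsv(c);h,s,v=[H[...,i].astype(int) for i in range(3)]
    m=cond(h,s,v); r=np.zeros(m.shape,bool); r[box[1]:box[3],box[0]:box[2]]=1
    m=cv2.morphologyEx((m&r).astype(np.uint8),cv2.MORPH_CLOSE,np.ones((close,close)))
    m=cv2.morphologyEx(m,cv2.MORPH_OPEN,np.ones((5,5)))
    print(n); [print('  ',q) for q in rect(c,m,z,amin=amin)]
felt=lambda h,s,v:(h>98)&(h<140)&(s>8)&(v>60)
both=lambda h,s,v:felt(h,s,v)|((h<19)&(s>105)&(v>90))
for n,f,b in [('wide','w2',(35,40,165,220)),('slim','w2',(270,80,365,210)),('round','w2',(380,120,475,205)),('short','w1',(415,98,485,175))]:
    go(f,n+' felt',felt,.004,b); go(f,n+' outer',both,.012,b)
go('w1','stone',lambda h,s,v:(s<25)&(v>90)&(h>35),.03,(75,40,160,190))
go('w2','rule',lambda h,s,v:(h>=18)&(h<32)&(s>85)&(v>120),.014,(190,80,230,200))
c=load('w1'); w=load('w2')
print('stone px corners', [ray(c,*p,.03)[:2].round(3) for p in [(85,56),(121,47),(146,178),(112,184)]])
```

```text
wide felt
   (0.6484, -0.275, 71, 177, 0.141, [102.0, 132.0])
wide outer
   (0.648, -0.2721, 88, 190, 0.141, [101.0, 131.0])
slim felt
   (0.6468, -0.0034, 29, 131, 0.475, [317.0, 148.0])
slim outer
   (0.6427, 0.0037, 66, 144, 0.502, [320.0, 148.0])
round felt
   (0.655, 0.1406, 55, 59, 0.165, [427.0, 163.0])
round outer
   (0.6645, 0.134, 87, 102, -0.115, [423.0, 168.0])
short felt
   (0.4319, 0.0617, 50, 65, 0.067, [449.0, 137.0])
short outer
   (0.4325, 0.059, 67, 79, 0.092, [450.0, 137.0])
stone
   (0.4324, -0.3456, 42, 137, 0.147, [115.0, 115.0])
rule
   (0.6446, -0.1391, 18, 118, 0.138, [209.0, 140.0])
stone px corners [array([ 0.367, -0.375]), array([ 0.355, -0.334]), array([ 0.502, -0.313]), array([ 0.512, -0.355])]
```

Poses are in hand, so I'll start with the rule.

jog_arm(
  increments=[
    [0.05,[-0.03,-0.086,-0.1],0.077],
    [0.05,[-0.03,-0.086,-0.1],0.077],
    [0.05,[-0.03,-0.086,-0.1],0.077],
    [0.05,[-0.03,-0.086,-0.24],0.077],
    [0.05,[-0.03,-0.086,-0.24],0.077],
    [0.05,[-0.03,-0.086,-0.24],0.077],
    [0.05,[-0.03,-0.086,-0.27],0.077],
    [0.05,[-0.03,-0.086,-0.284],0.077],
    [0.05,[-0.03,-0.086,-0.284],0.077],
    [0.0,[-0.03,-0.086,-0.284],0.077],
    [0.0,[-0.03,-0.086,-0.284],0.077],
    [0.0,[-0.03,-0.086,-0.284],0.077],
  ],
)

```text
time: 3.95
tool_pos: [0.6462, -0.14, 0.1714]
orientation: [[-0.991, -0.137, 0.002], [-0.137, 0.991, -0.001], [-0.002, -0.001, -1.0]]
ft_force: [0.1, -0.4, -0.2]
finger_gap: 0.0282
gripper_force: 0.0
```

jog_arm(
  increments=[
    [0.0,[0,0,0],0.0],
    [0.0,[0,0,0],0.0],
    [0.0,[0,0,0],0.0],
  ],
)

```text
time: 4.25
tool_pos: [0.6459, -0.1399, 0.1704]
orientation: [[-0.991, -0.137, 0.001], [-0.137, 0.991, -0.0], [-0.001, -0.0, -1.0]]
ft_force: [-0.7, 0.2, 4.0]
finger_gap: 0.0154
gripper_force: 30.0
```

jog_arm(
  increments=[
    [0.0,[0,0,0.04],0.0],
    [0.0,[0,0.03,0.06],0.1],
    [0.0,[0.001,0.137,0.06],0.337],
    [0.0,[0.001,0.137,0.06],0.337],
    [0.0,[0.001,0.137,0.06],0.337],
    [0.0,[0.001,0.137,0.06],0.337],
    [0.0,[0.001,0.137,0.04],0.337],
    [0.0,[0.001,0.137,0.04],0.337],
  ],
)

```text
time: 5.05
tool_pos: [0.6456, -0.0041, 0.2072]
orientation: [[-0.891, -0.455, -0.004], [-0.455, 0.891, 0.0], [0.004, 0.002, -1.0]]
ft_force: [-1.2, -0.9, -2.0]
finger_gap: 0.0153
gripper_force: 30.0
```

Run:
```python
from h import *
st=state(); print(st['tool_pos'],st['orientation'][:,1],st['finger_gap'])
t=snap('top','t1'); s=snap('scene','s1'); w=snap('wrist','w3')
cv2.imwrite('pics/c2.png',cv2.cvtColor(np.hstack([cv2.resize(s['image'][150:270,250:400],None,fx=2.6,fy=2.6),cv2.resize(w['image'][60:360,80:480],(390,312))]),cv2.COLOR_RGB2BGR))
```

```text
[ 0.64558196 -0.00412798  0.20719026] [-0.45486616  0.89055674  0.00233938] 0.015284053500733663
```

View pics/c2.png

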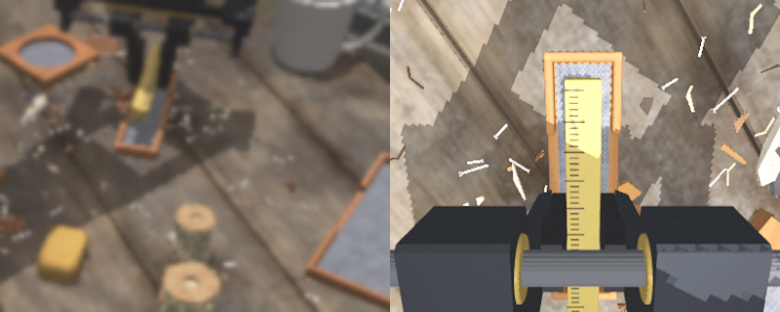

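The rule is held just over the slim tray and lined up with it: in the wrist half, its end at (583,80) sits inside the rim at (583,60). I'll lower it and release.

jog_arm(
  increments=[
    [0.0,[0,0,-0.02],0.0],
    [0.0,[0,0,-0.03],0.0],
    [0.0,[0,0,-0.036],0.0],
    [0.0,[0,0,-0.036],0.0],
    [0.045,[0,0,-0.035],0.0],
    [0.045,[0,0,-0.035],0.0],
    [0.045,[0,0,-0.035],0.0],
    [0.05,[0,0,0.015],0.0],
    [0.05,[0,0,0.065],0.0],
  ],
)

```text
time: 6.1
tool_pos: [0.6457, -0.0027, 0.2733]
orientation: [[-0.89, -0.457, -0.006], [-0.457, 0.89, 0.001], [0.004, 0.003, -1.0]]
ft_force: [1.3, -0.2, 0.4]
finger_gap: 0.0499
gripper_force: 0.0
```

jog_arm(
  increments=[
    [0.065,[-0.221,-0.075,0.0],-0.028],
    [0.065,[-0.221,-0.075,0.0],-0.028],
    [0.065,[-0.221,-0.075,0.0],-0.028],
    [0.065,[-0.221,-0.075,0.0],-0.028],
    [0.065,[-0.221,-0.075,0.0],-0.028],
    [0.065,[-0.221,-0.075,-0.04],-0.028],
    [0.065,[-0.221,-0.075,-0.08],-0.028],
    [0.065,[-0.221,-0.075,-0.103],-0.028],
    [0.065,[-0.221,-0.075,-0.103],-0.028],
    [0.0,[-0.221,-0.075,-0.103],-0.028],
    [0.0,[-0.221,-0.075,-0.103],-0.028],
    [0.0,[-0.221,-0.075,-0.103],-0.028],
  ],
)

```text
time: 7.3
tool_pos: [0.4265, -0.0781, 0.1731]
orientation: [[-0.902, -0.432, 0.003], [-0.432, 0.902, -0.001], [-0.002, -0.002, -1.0]]
ft_force: [0.2, -0.3, 0.6]
finger_gap: 0.0428
gripper_force: 0.0
```

jog_arm(
  increments=[
    [0.0,[0,0,0],0.0],
    [0.0,[0,0,0],0.0],
    [0.0,[0,0,0.02],0.0],
    [0.0,[0,0,0.06],0.0],
  ],
)

```text
time: 7.7
tool_pos: [0.4242, -0.0772, 0.2304]
orientation: [[-0.902, -0.431, -0.006], [-0.431, 0.902, 0.003], [0.004, 0.005, -1.0]]
ft_force: [0.7, -0.8, -0.5]
finger_gap: 0.0353
gripper_force: 29.7
```

jog_arm(
  increments=[
    [0.0,[0.007,0.138,0.0],-0.366],
    [0.0,[0.007,0.138,0.0],-0.366],
    [0.0,[0.007,0.138,0.0],-0.366],
    [0.0,[0.007,0.138,0.0],-0.366],
    [0.0,[0.007,0.138,-0.03],-0.366],
    [0.0,[0.007,0.138,-0.03],-0.366],
  ],
)

```text
time: 8.3
tool_pos: [0.431, 0.0606, 0.1995]
orientation: [[-0.997, -0.083, -0.005], [-0.083, 0.997, 0.0], [0.005, 0.001, -1.0]]
ft_force: [-1.0, -0.2, -0.3]
finger_gap: 0.0354
gripper_force: 29.7
```

Run:
```python
from h import *
st=state(); print(st['tool_pos'],st['orientation'][:,1],st['finger_gap'])
w=snap('wrist','w4'); t=snap('top','t2')
cv2.imwrite('pics/c3.png',cv2.cvtColor(np.hstack([cv2.resize(t['image'][130:190,220:320],(400,240)),cv2.resize(w['image'][60:300,120:440],None,fx=1,fy=1)]),cv2.COLOR_RGB2BGR))
```

```text
[0.43100909 0.06059896 0.19952893] [-8.25856375e-02  9.96583561e-01  9.04391043e-04] 0.035423468486910345
```

View pics/c3.png

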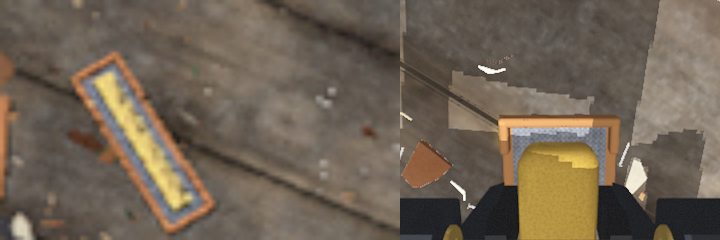

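The rule now lies flat inside the slim tray (left half). The beeswax hangs centred over the short tray (right half, wax at (558,190)). I'll lower it and release.

jog_arm(
  increments=[
    [0.0,[0,0,-0.015],0.0],
    [0.0,[0,0,-0.024],0.0],
    [0.0,[0,0,-0.024],0.0],
    [0.0,[0,0,-0.024],0.0],
    [0.065,[0,0,-0.024],0.0],
    [0.065,[0,0,-0.024],0.0],
    [0.065,[0,0,-0.024],0.0],
    [0.07,[0,0,0.02],0.0],
    [0.07,[0,0,0.07],0.0],
    [0.075,[0,0,0.09],0.0],
  ],
)

```text
time: 9.4
tool_pos: [0.4339, 0.0602, 0.2958]
orientation: [[-0.997, -0.08, 0.006], [-0.08, 0.997, -0.001], [-0.006, -0.001, -1.0]]
ft_force: [0.3, 0.5, -0.3]
finger_gap: 0.0744
gripper_force: 0.0
```

jog_arm(
  increments=[
    [0.075,[-0.005,-0.269,0.0],0.0],
    [0.075,[-0.005,-0.269,0.0],0.0],
    [0.075,[-0.005,-0.269,0.0],0.0],
    [0.075,[-0.005,-0.269,0.0],0.0],
    [0.075,[-0.005,-0.269,0.0],0.0],
    [0.075,[-0.005,-0.269,0.0],0.0],
    [0.075,[-0.005,-0.269,0.0],0.0],
    [0.075,[-0.005,-0.269,-0.01],0.0],
  ],
)

```text
time: 10.2
tool_pos: [0.428, -0.209, 0.2824]
orientation: [[-0.997, -0.079, 0.002], [-0.079, 0.997, -0.001], [-0.002, -0.001, -1.0]]
ft_force: [0.6, -0.6, -0.4]
finger_gap: 0.0753
gripper_force: 0.0
```

Run:
```python
from h import *
st=state(); print(st['tool_pos'],st['orientation'][:,1],st['finger_gap'])
w=snap('wrist','w5')
cv2.imwrite('pics/c4.png',cv2.cvtColor(w['image'],cv2.COLOR_RGB2BGR))
print(proj(w,[.4265,-.2094,.06]),proj(w,[st['tool_pos'][0],st['tool_pos'][1],.06]))
```

```text
[ 0.42796202 -0.20902682  0.28238747] [-0.07906602  0.99686869 -0.0011737 ] 0.07527322874131381
[278.07285639 222.50646046] [278.47333439 224.71517175]
```

View pics/c4.png

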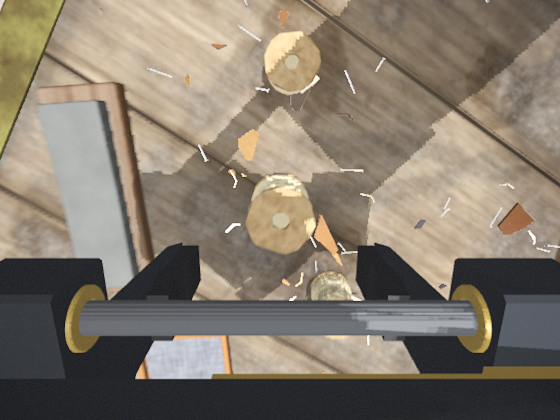

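The large spool's top centre is at (280,221), in line with the grasp axis at (278,223). I'll descend and grip.

jog_arm(
  increments=[
    [0.075,[-0.001,0,-0.04],0.0],
    [0.075,[-0.001,0,-0.08],0.0],
    [0.075,[-0.001,0,-0.091],0.0],
    [0.075,[-0.001,0,-0.091],0.0],
    [0.0,[-0.001,0,-0.091],0.0],
    [0.0,[-0.001,0,-0.091],0.0],
    [0.0,[-0.001,0,-0.091],0.0],
    [0.0,[-0.001,0,-0.091],0.0],
    [0.0,[-0.001,0,-0.091],0.0],
  ],
)

```text
time: 11.15
tool_pos: [0.4272, -0.2092, 0.1919]
orientation: [[-0.997, -0.08, 0.002], [-0.08, 0.997, -0.001], [-0.001, -0.001, -1.0]]
ft_force: [-1.6, 1.5, 7.5]
finger_gap: 0.0452
gripper_force: 30.0
```

jog_arm(
  increments=[
    [0.0,[0,0,0.04],0.0],
    [0.0,[0,0,0.09],0.0],
    [0.0,[0.229,0.348,0.1],0.7],
    [0.0,[0.229,0.348,0.1],0.7],
    [0.0,[0.229,0.348,0.1],0.7],
    [0.0,[0.229,0.348,0.1],0.7],
    [0.0,[0.229,0.348,0.1],0.7],
    [0.0,[0.229,0.348,0.1],0.7],
    [0.0,[0.229,0.348,0.1],0.7],
    [0.0,[0.229,0.348,0.1],0.7],
    [0.0,[0.229,0.348,0.1],0.7],
    [0.0,[0.229,0.348,0.1],0.7],
  ],
)

```text
time: 12.35
tool_pos: [0.6562, 0.1416, 0.2904]
orientation: [[-0.708, -0.706, 0.0], [-0.706, 0.708, 0.0], [-0.0, -0.0, -1.0]]
ft_force: [-0.0, -0.4, -1.3]
finger_gap: 0.045
gripper_force: 30.0
```

jog_arm(
  increments=[
    [0.0,[0,0,-0.05],0.0],
    [0.0,[0,0,-0.06],0.0],
    [0.0,[0,0,-0.06],0.0],
  ],
)

```text
time: 12.65
tool_pos: [0.6538, 0.138, 0.2278]
orientation: [[-0.712, -0.703, -0.007], [-0.703, 0.712, -0.0], [0.005, 0.005, -1.0]]
ft_force: [0.3, 0.1, -0.2]
finger_gap: 0.0447
gripper_force: 30.0
```

Run:
```python
from h import *
st=state(); print(st['tool_pos'],st['orientation'][:,1],st['finger_gap'])
w=snap('wrist','w6'); t=snap('top','t3')
cv2.imwrite('pics/c5.png',cv2.cvtColor(np.hstack([cv2.resize(t['image'][190:260,200:300],(400,280)),w['image'][60:340,80:480]]),cv2.COLOR_RGB2BGR))
```

```text
[0.65381937 0.13798531 0.22779435] [-0.70255401  0.71161469  0.00473319] 0.04471427432471101
```

View pics/c5.png

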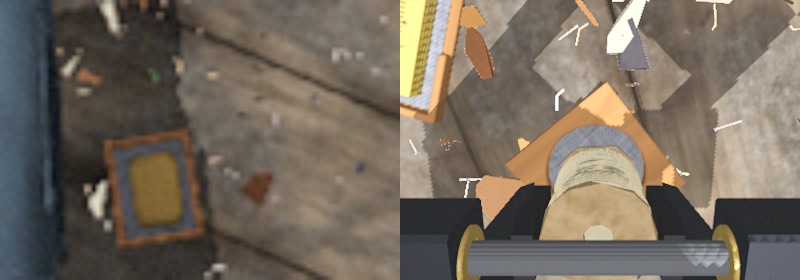

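The beeswax sits in the short tray (left half). The spool is centred over the round recess (right half, (596,190)). I'll lower it and release.

jog_arm(
  increments=[
    [0.0,[0.001,0,-0.015],0.0],
    [0.0,[0.001,0,-0.025],0.0],
    [0.0,[0.001,0,-0.033],0.0],
    [0.0,[0.001,0,-0.035],0.0],
    [0.0,[0.001,0,-0.035],0.0],
  ],
)

```text
time: 13.25
tool_pos: [0.6567, 0.1392, 0.1959]
orientation: [[-0.711, -0.704, -0.0], [-0.704, 0.711, -0.0], [0.0, 0.0, -1.0]]
ft_force: [-2.4, -1.0, 2.7]
finger_gap: 0.045
gripper_force: 30.0
```

jog_arm(
  increments=[
    [0.07,[0.001,0,0],0.0],
    [0.07,[0.001,0,0],0.0],
    [0.07,[0.001,0,0],0.0],
    [0.07,[0.001,0,0.03],0.0],
    [0.07,[0.001,0,0.08],0.0],
    [0.07,[0.001,0,0.11],0.0],
  ],
)

```text
time: 13.85
tool_pos: [0.6583, 0.1392, 0.3089]
orientation: [[-0.711, -0.703, 0.003], [-0.703, 0.711, 0.0], [-0.002, -0.002, -1.0]]
ft_force: [1.3, -0.3, -1.2]
finger_gap: 0.0701
gripper_force: 0.0
```

jog_arm(
  increments=[
    [0.088,[-0.225,-0.485,-0.01],-0.632],
    [0.088,[-0.225,-0.485,-0.01],-0.632],
    [0.088,[-0.225,-0.485,-0.01],-0.632],
    [0.088,[-0.225,-0.485,-0.01],-0.632],
    [0.088,[-0.225,-0.485,-0.01],-0.632],
    [0.088,[-0.225,-0.485,-0.01],-0.632],
    [0.088,[-0.225,-0.485,-0.01],-0.632],
    [0.088,[-0.225,-0.485,-0.01],-0.632],
    [0.088,[-0.225,-0.485,-0.01],-0.632],
    [0.088,[-0.225,-0.485,-0.01],-0.632],
    [0.088,[-0.225,-0.485,-0.01],-0.632],
    [0.088,[-0.225,-0.485,-0.01],-0.632],
  ],
)

```text
time: 15.05
tool_pos: [0.4309, -0.3496, 0.296]
orientation: [[-0.99, -0.143, 0.0], [-0.143, 0.99, -0.002], [-0.0, -0.002, -1.0]]
ft_force: [-0.1, 0.5, -0.1]
finger_gap: 0.0881
gripper_force: 0.0
```

Run:
```python
from h import *
st=state(); print(st['tool_pos'],st['orientation'][:,1],st['finger_gap'])
w=snap('wrist','w7'); t=snap('top','t4')
cv2.imwrite('pics/c6.png',cv2.cvtColor(np.hstack([cv2.resize(t['image'][130:200,140:240],(400,280)),w['image'][60:340,80:480]]),cv2.COLOR_RGB2BGR))
print(proj(w,[.4324,-.3456,.03])-[80,60]+[400,0],proj(w,[st['tool_pos'][0],st['tool_pos'][1],.03])-[80,60]+[400,0])
```

```text
[ 0.43087283 -0.34964242  0.29599466] [-0.14267094  0.98976834 -0.00190792] 0.08813333457729144
[603.55950058 149.51238969] [598.634598   146.89278374]
```

View pics/c6.png

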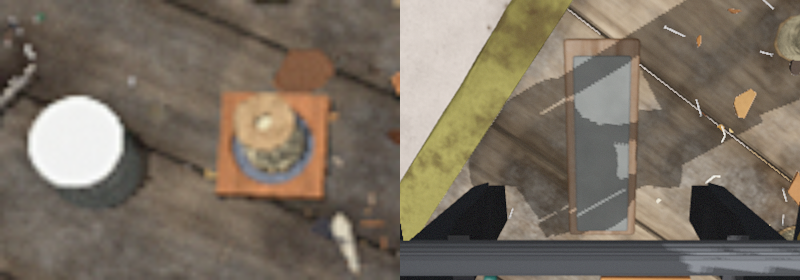

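The spool stands in the round recess and the jar is untouched (left half). The whetstone is centred under the gripper at (604,145). The mossy beam lies close by on its left, so I'll check where it is and how high before going down.

Run:
```python
from h import *
w1=load('w1');w7=load('w7');t=load('top0')
for z in [-.05,0,.03,.06,.1]:
    def yat(c,p,q,x):
        a,b=ray(c,*p,z),ray(c,*q,z); return (a+(b-a)*(x-a[0])/(b[0]-a[0]))[1]
    print(z,[round(yat(c,p,q,x),3) for x in (.39,.43,.47) for c,p,q in ((w1,(97,0),(0,215)),(w7,(245,60),(120,295)),(t,(429,172),(376,318)))])
```

```text
-0.05 [np.float64(-0.454), np.float64(-0.425), np.float64(-0.439), np.float64(-0.477), np.float64(-0.442), np.float64(-0.46), np.float64(-0.5), np.float64(-0.459), np.float64(-0.48)]
0 [np.float64(-0.422), np.float64(-0.417), np.float64(-0.428), np.float64(-0.444), np.float64(-0.434), np.float64(-0.449), np.float64(-0.467), np.float64(-0.451), np.float64(-0.469)]
0.03 [np.float64(-0.402), np.float64(-0.412), np.float64(-0.422), np.float64(-0.425), np.float64(-0.429), np.float64(-0.442), np.float64(-0.448), np.float64(-0.446), np.float64(-0.462)]
0.06 [np.float64(-0.383), np.float64(-0.407), np.float64(-0.415), np.float64(-0.406), np.float64(-0.424), np.float64(-0.436), np.float64(-0.428), np.float64(-0.441), np.float64(-0.456)]
0.1 [np.float64(-0.357), np.float64(-0.4), np.float64(-0.407), np.float64(-0.38), np.float64(-0.417), np.float64(-0.427), np.float64(-0.403), np.float64(-0.434), np.float64(-0.447)]
```

The beam is low, at about 0 to 0.02 m, and its edge is near y = -0.43. Fingers and body both clear it, so I'll descend and grip the block.

jog_arm(
  increments=[
    [0.08,[0,0,-0.04],0.0],
    [0.08,[0,0,-0.08],0.0],
    [0.08,[0,0,-0.11],0.0],
    [0.08,[0,0,-0.125],0.0],
    [0.08,[0,0,-0.125],0.0],
    [0.0,[0,0,-0.125],0.0],
    [0.0,[0,0,-0.125],0.0],
    [0.0,[0,0,-0.125],0.0],
    [0.0,[0,0,-0.125],0.0],
    [0.0,[0,0,-0.125],0.0],
  ],
)

```text
time: 16.15
tool_pos: [0.4333, -0.3464, 0.1724]
orientation: [[-0.989, -0.148, 0.002], [-0.148, 0.989, -0.002], [-0.002, -0.002, -1.0]]
ft_force: [0.5, 1.6, 6.7]
finger_gap: 0.058
gripper_force: 30.0
```

jog_arm(
  increments=[
    [0.0,[0,0,0.02],0.0],
    [0.0,[0,0,0.05],0.0],
    [0.0,[0.05,0.02,0.06],0.0],
    [0.0,[0.09,0.03,0.06],0.0],
    [0.0,[0.13,0.045,0.06],0.0],
    [0.0,[0.17,0.06,0.06],0.0],
    [0.0,[0.2,0.068,0.06],0.0],
    [0.0,[0.216,0.072,0.055],-0.005],
    [0.0,[0.216,0.072,0.045],-0.005],
    [0.0,[0.216,0.072,0.035],-0.005],
    [0.0,[0.216,0.072,0.035],-0.005],
  ],
)

```text
time: 17.25
tool_pos: [0.6465, -0.2736, 0.2024]
orientation: [[-0.99, -0.142, -0.005], [-0.142, 0.99, 0.003], [0.005, 0.004, -1.0]]
ft_force: [-0.5, -0.1, -4.6]
finger_gap: 0.0576
gripper_force: 30.0
```

Run:
```python
from h import *
st=state(); print(st['tool_pos'],st['orientation'][:,1],st['finger_gap'])
w=snap('wrist','w8'); s=snap('scene','s4')
cv2.imwrite('pics/c7.png',cv2.cvtColor(np.hstack([cv2.resize(s['image'][190:290,330:470],(392,280)),w['image'][60:340,80:480]]),cv2.COLOR_RGB2BGR))
```

```text
[ 0.64648473 -0.27359555  0.20239668] [-0.14190377  0.98987308  0.00382148] 0.057569177233693425
```

View pics/c7.png

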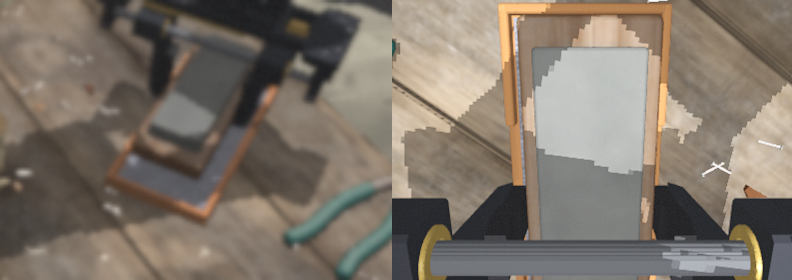

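The whetstone is held over the wide tray and aligned. The block spans columns 523 to 658 inside the rim at 503 to 668, a shift of about 2 mm. I'll nudge it, lower, and release.

jog_arm(
  increments=[
    [0.0,[0,-0.002,-0.01],0.0],
    [0.0,[0,-0.002,-0.018],0.0],
    [0.0,[0,-0.002,-0.025],0.0],
    [0.0,[0,-0.002,-0.029],0.0],
    [0.0,[0,-0.002,-0.029],0.0],
  ],
)

```text
time: 17.85
tool_pos: [0.6486, -0.2758, 0.1766]
orientation: [[-0.99, -0.143, -0.0], [-0.143, 0.99, 0.0], [0.0, 0.0, -1.0]]
ft_force: [0.7, -0.6, -3.7]
finger_gap: 0.0574
gripper_force: 30.0
```

jog_arm(
  increments=[
    [0.0,[0,0,-0.001],0.0],
    [0.074,[0,0,-0.001],0.0],
    [0.074,[0,0,-0.001],0.0],
    [0.074,[0,0,-0.001],0.0],
    [0.076,[0,0,0.02],0.0],
    [0.076,[0,0,0.06],0.0],
    [0.076,[0,0,0.1],0.0],
    [0.076,[-0.1,0.05,0.2],0.0],
    [0.076,[-0.25,0.05,0.25],0.0],
    [0.076,[-0.25,0.05,0.25],0.0],
    [0.076,[-0.25,0.05,0.25],0.0],
    [0.076,[-0.25,0.05,0.25],0.0],
  ],
)

```text
time: 19.05
tool_pos: [0.4392, -0.2318, 0.405]
orientation: [[-0.99, -0.143, 0.001], [-0.143, 0.99, -0.001], [-0.001, -0.001, -1.0]]
ft_force: [-0.6, 0.3, 1.0]
finger_gap: 0.0755
gripper_force: 0.0
```

Run:
```python
from h import *
t=snap('top','t5'); s=snap('scene','s5')
cv2.imwrite('pics/c8.png',cv2.cvtColor(np.vstack([cv2.resize(t['image'][120:270,140:400],(520,300)),cv2.resize(s['image'][120:270,200:460],(520,300))]),cv2.COLOR_RGB2BGR))
```

```text
(no output)
```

View pics/c8.png

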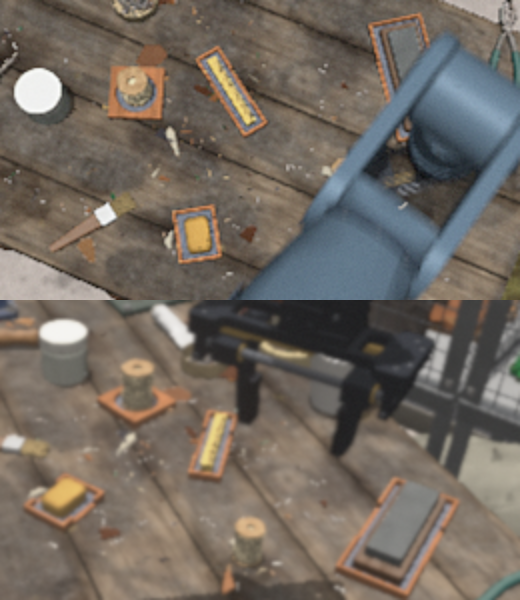

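All four things sit in their trays. As a last check, I'll measure their centres from these pictures against the tray poses.

Run:
```python
from h import *
def go(c,n,cond,z,box,amin=100):
    H=hsv(c);h,s,v=[H[...,i].astype(int) for i in range(3)]
    m=cond(h,s,v); r=np.zeros(m.shape,bool); r[box[1]:box[3],box[0]:box[2]]=1
    m=cv2.morphologyEx((m&r).astype(np.uint8),cv2.MORPH_CLOSE,np.ones((3,3)))
    print(n,rect(c,m,z,amin=amin))
s=load('s5');t=load('t5');H=hsv(s)
print(H[235,400],H[260,385])
yel=lambda h,s,v:(h>=17)&(h<32)&(s>85)&(v>110)
go(s,'stone',lambda h,s,v:(s<45)&(v<135)&(h>50)&(h<105),.034,(375,205,425,265))
go(s,'wax',yel,.019,(215,205,250,235)); go(t,'wax',yel,.02,(228,222,250,252),50)
go(s,'rule',yel,.018,(296,170,318,210),40); go(t,'rule',yel,.018,(235,140,275,190),40)
go(t,'spooltop',lambda h,s,v:(h>8)&(h<28)&(s>60)&(v>140),.064,(198,151,219,170),30)
print(ray(t,206.5,161.5,.064))
print('stone centre px if centred',proj(s,[.648,-.274,.034]))
```

```text
[ 30   6 133] [ 11 128 132]
stone []
wax [(0.4306, 0.0636, 40, 56, 0.046, [231.0, 217.0])]
wax [(0.4309, 0.0583, 35, 51, 0.1, [239.0, 237.0])]
rule [(0.6428, -0.0052, 17, 133, 0.48, [306.0, 190.0])]
rule [(0.6448, -0.0044, 15, 118, 0.475, [255.0, 165.0])]
spooltop [(0.6547, 0.1306, 46, 58, 1.519, [208.0, 159.0])]
[0.65148354 0.13506854 0.064     ]
stone centre px if centred [401.47384657 228.3322614 ]
```

```bash
python3 -c "
from plant import *
print(job_done(), state()['time'])"
```

```text
the job is handed in; nothing more can be done
the job is handed in; nothing more can be done
```

The whetstone, folding rule, beeswax and thread spool are in their matching trays, the paste jar is where it was, and the job was handed in at about 19 s of the 93 s; the hand-in returned no verdict.

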